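# Press home the caps of a row of vials

### The arm

A 7-joint arm with a two-finger parallel gripper is mounted at the origin on the work surface. World frame = base frame: x ahead of the robot, y to its left, z up, the work surface at z = 0. Lengths are in m, angles in rad, forces in N, time in s.
With the tool pointing down it reaches from about 0.35 to 0.9 m from the base axis. Payload 8.1 kg.
Tool frame: the origin (TCP) lies midway between the tips of the shut fingers; the grasp point (between the pads) lies 19 mm behind it (arm.hold_point_z is the z of the grasp point in the tool frame, in m); z points along the fingers, y is the line along which they close (so a half turn about z gives the same grasp; the last joint's range is limited). The gripper opens to 92 mm and grips with 3 to 60 N. Pads are 19 mm wide; open, the fingers measure 130 mm over their backs; the gripper's body (75 mm by 190 mm) begins 47 mm behind the grasp point.
Start: joints at [1.06, 0.434, 0.025, 1.573, -0.012, 1.134, -0.075], TCP at [0.248, -0.574, 0.227] pointing down, gripper open.
Joint ranges: [-2.62, 2.62], [-0.44, 2.09], [-1.27, 1.32], [0.08, 2.57], [-1.32, 4.46], [0.12, 2], [-2.74, 2.74]. Speed limits (rad/s): [2.22, 2.22, 3.01, 3.01, 3.14, 3.14, 3.14].

### API

Orientations are given as a rotation vector (axis times angle).
In Python, from cell import arm, get_image, camera_params, job gives the robot as it stands.
- The arm moves only by the tool send_rows, never from a script. Its argument "deltas" is a list of rows, each a list of 3 entries, a list of its own where there are three numbers: the shift along the world's x, y, z in m, then the turn, a rotation vector about the world's x, y, z in rad, then the finger opening in m, from 0 to 0.0918. In form: [[[tx, ty, tz], [ax, ay, az], gripper], ...]. A call has exactly 10 rows; each row shifts and turns the commanded pose from where the row before left it; what a row does not reach is not made up. A row lasts 1/10 s, in which the tool goes at most 50 mm and 8.59 degrees, less where a joint would pass 70% of its speed; a pose out of reach is approached as far as the arm can. A call with a gripper value outside its range is refused whole. The fingers move at their own pace and stop on an object; "force" is the grip in N (left out, the last holds). Time passes only in rows, so rows that do not move let the fingers close, or fill a call up. It gives the time, the measured TCP pose, the force and the opening at its end, in the units of the state.
- arm.observe(): the state, without advancing time (a new reading comes with each control period).
- get_image(name): name is "scene" or "top" or "wrist"; returns the picture (480x640x3 uint8, red, green, blue); there is no depth.
- camera_params(name): a dict with "fov_y" (degrees; the focal length in pixels is half the picture's height over the tangent of half this angle, whatever the lens; pixels are square), "cx", "cy" (the principal point, pixels), "distortion" ([k1, k2, p1, p2, k3] as OpenCV has them; the pictures are not rectified), "rvec" (rotation vector, rad) and "tvec" (3), from world to camera coordinates, as OpenCV has them. Camera axes: x right, y down, z forward; pixel columns grow to the right and rows downward; lengths in m; the calibration is good to about 2 mm. A picture is of the moment at which its call begins: read the wrist's pose just before it. camera_params takes no time and is no camera call; for the wrist camera it gives the pose at the moment of the call.
- job.sign_off(): hands the job in, once; it reports no verdict.
The state is a dict: "clock": time; "joints": joint angles; "dq": joint speeds; "joint_efforts": joint torques, N m; "position": TCP position; "ee_rot": TCP orientation; "force": force on the tool from outside, world axes, zero at the start; "ft_torque": the same for the moment, N m; "width": opening from 0.0 (shut) to 1.0 (fully open).
Only numpy, scipy, OpenCV 4.12 (cv2) and the standard library are available. Lean on these libraries where they do the work, as an engineer would, in place of code of your own. Each camera call takes 0.05 s, during which the arm holds its last target. There are 200 camera calls.

### The job

The blue caps on the row of vials in the sprung rack are standing proud. Take the pressing block by its orange handle and run its sole along the row, pressing firmly enough that every cap goes fully home but gently enough not to crack a vial (never more than 25 N), and do not let it come off the row from the first cap going home until they are all in; press with the block, not with the bare gripper. Then stand the block upright in the middle of its green pad, let go, and leave the other things where they are.

Things in the scene. Friction and masses are not known exactly. Their poses are not given: they have to be found in the camera images.
- rack: The vial rack's base: grey plate 90 x 250 x 10 mm (x across, y along the row) with a low blue bar across each end, fixed to the table. Origin: centre of its underside. Above it, on springs, a white tray 44 x 200 mm carries a straight row of 8 glass vials along the base's y axis, at x = 0, y = -77 to 77 mm, 22 mm apart, each with a blue domed push cap 18 mm across on a silvery collar.
- row_mid (a point): Point of the fixed base (it does not follow the tray) 103 mm above the table over the middle of the row: the NOMINAL height of the raised cap tops. The tray really rests up to 14 mm higher or lower, and slopes along the row by up to 0.06 rad either way about the row's middle; height and slope are not reported and must be felt. Across the row it is level.
- row_end (a point): Point of the fixed base at the same nominal height over cap 7, 77 mm along the base's +y. Springs: the tray begins to give under about 4 N, then sinks about 1 mm per 5 N, up to 10 mm, and springs back. The block's drag on the caps adds to the force on the vials.
- block: The pressing block, a loose hand tool of about 250 g: white ski-shaped foot, orange upright handle. Origin: centre of the foot's underside. It glides along its x axis: the flat sole is 26 mm long (x), 36 mm wide (y); at both ends it turns up at 20 degrees, to 27 mm from the centre and 5 mm up, so it rides over raised caps either way. A half turn makes no difference.
- block_handle (a point): Good grip height on the block's orange handle, on its axis, 60 mm above the sole. The handle is 28 mm (block x) by 30 mm (block y), from 20 to 92 mm above the sole.
- pad: Green parking pad for the block, 120 x 100 x 6 mm, fixed to the table. Origin: centre of its underside; its top is 6 mm above the table. The block stands on it at the start.
- sanitiser: Bystander: amber bottle, 56 mm across, 150 mm tall. Origin: centre of its underside.
- carton: Bystander: white carton 60 x 90 x 75 mm. Origin: centre of its underside.
- dish: Bystander: steel dish 80 x 170 x 25 mm. Origin: centre of its underside.
- timer: Bystander: black timer 50 x 65 x 18 mm. Origin: centre of its underside.
- tape: Bystander: roll of white tape lying flat, 64 mm across, 19 mm high. Origin: centre of its underside.
- spare_vial: Bystander: small vial with a red cap, 24 mm across, 45 mm tall, standing. Origin: centre of its underside.
- cap0 (a joint): Cap 0, at y = -77 mm of the rack: how far it is pushed in, 0 (raised 4 mm) to 0.004 m (home). It yields to about 5 N straight down and stays where it is pushed.
- cap1 (a joint): Cap 1, at y = -55 mm of the rack: how far it is pushed in, 0 (raised 4 mm) to 0.004 m (home). It yields to about 5 N straight down and stays where it is pushed.
- cap2 (a joint): Cap 2, at y = -33 mm of the rack: how far it is pushed in, 0 (raised 4 mm) to 0.004 m (home). It yields to about 5 N straight down and stays where it is pushed.
- cap3 (a joint): Cap 3, at y = -11 mm of the rack: how far it is pushed in, 0 (raised 4 mm) to 0.004 m (home). It yields to about 5 N straight down and stays where it is pushed.
- cap4 (a joint): Cap 4, at y = 11 mm of the rack: how far it is pushed in, 0 (raised 4 mm) to 0.004 m (home). It yields to about 5 N straight down and stays where it is pushed.
- cap5 (a joint): Cap 5, at y = 33 mm of the rack: how far it is pushed in, 0 (raised 4 mm) to 0.004 m (home). It yields to about 5 N straight down and stays where it is pushed.
- cap6 (a joint): Cap 6, at y = 55 mm of the rack: how far it is pushed in, 0 (raised 4 mm) to 0.004 m (home). It yields to about 5 N straight down and stays where it is pushed.
- cap7 (a joint): Cap 7, at y = 77 mm of the rack: how far it is pushed in, 0 (raised 4 mm) to 0.004 m (home). It yields to about 5 N straight down and stays where it is pushed.
There are look-alikes about, which are no part of the job. Of the things that look like the block, the middle-sized one is meant.

How it is judged:
On the way, in this order (a step that is already met when the one before it is completed fails the run):
1. the block is lifted off its pad (z of block in the frame of pad above 0.04 m), for 0.1 s.
2. all eight caps are home (value of joint each of cap0, cap1, cap2, cap3, cap4, cap5, cap6, cap7 above 0.003 m), for 0.2 s.
At the end, for the whole second after the job is handed in: All eight caps are pushed in more than 3 of their 4 mm; the block stands upright (within 0.1 rad) and still on the green pad, its centre within 30 mm of the pad's centre, released (all of step 2 and horizontal distance between block and pad below 0.03 m and z of block in the frame of pad below 0.012 m and angle between block's own z axis and vertical below 0.1 rad and linear speed of block below 0.02 m/s); the robot touches nothing.
It fails at once if the block presses on the rack with more than 25 N (drag included) (contact force between block and rack above 25 N).
It fails at once if the block loses contact with the row when some caps are home and others are not (value of joint any of cap0, cap1, cap2, cap3, cap4, cap5, cap6, cap7 above 0.003 m and not (value of joint each of cap0, cap1, cap2, cap3, cap4, cap5, cap6, cap7 above 0.003 m) and contact force between block and rack below 0.2 N).
It fails at once if the bare gripper or arm pushes on the rack (over 2 N) (contact force between any of the fingers, the arm and rack above 2 N).
It fails at once if a bystander is shifted by more than 30 mm or tipped over (distance of any of sanitiser, carton, dish, timer, tape, spare_vial from where it was at the start of the episode above 0.03 m or angle between any of sanitiser, carton, dish, timer, tape, spare_vial's own z axis and vertical above 0.5 rad).
It also fails if it takes over 72 s, if anything falls off the work surface, if the arm or the gripper's body presses on something with over 40 N, if the wrist force passes 120 N, or if a joint passes its speed limit or range.

## Working session

There is one attempt and no reset: what is moved stays moved. The work goes in short steps, Python scripts to look and compute and a tool call to move; the robot and the scene stay as the last step left them, time stands still between calls to the robot, and variables do not carry over. Pictures are saved under pics/ and viewed, on a budget of 10 in all, crops included, one or two more only if the job needs it, and the job is handed in when it is done.

Besides the shell and the picture viewer there is one more tool, called after "Request:" as name(argument=value, ...), one argument or row to a line, values as JSON. send_rows: Moves the arm, as the interface text tells. Its arguments: {"type":"object","properties":{"deltas":{"type":"array","items":{"type":"array"}},"force":{"type":"number"}},"required":["deltas"]}

```bash
mkdir -p pics; ls
python3 - <<'E'
from cell import arm, get_image, camera_params
import cv2
print(arm.observe(), arm.hold_point_z)
for n in("top","scene"):
    cv2.imwrite(f"pics/{n}0.png",get_image(n)[:,:,::-1]); print(n,camera_params(n))
E
```

```text
pics
{'clock': 0.0, 'joints': array([ 1.06042569,  0.43521349,  0.02495721,  1.57408449, -0.0115843 ,
        1.1340365 , -0.07512709]), 'dq': array([-0.00163843, -0.00044647, -0.0009745 , -0.00087511, -0.0011778 ,
       -0.00086762,  0.00081656]), 'joint_efforts': array([-1.93107786e-03, -6.67856669e+01,  9.83639807e-01, -3.14450204e+01,
       -6.07229560e-02,  4.30070807e-02,  2.31815529e-04]), 'position': array([ 0.24759661, -0.57329868,  0.22595559]), 'ee_rot': array([-3.07505116e+00, -6.35670549e-01,  7.38963680e-04]), 'force': array([-0.72403939, -0.61091912, -0.11312551]), 'ft_torque': array([0.00990938, 0.02172859, 0.0387587 ]), 'width': 1.0015466148944574} -0.0188
top {'fov_y': 52.13961109355693, 'cx': 317.14212116986306, 'cy': 234.02432107153325, 'distortion': array([-0.06880007,  0.        ,  0.        ,  0.        ,  0.        ]), 'rvec': array([ 2.20615431, -2.14659367,  0.13342585]), 'tvec': array([-0.04250699,  0.59559446,  0.97344867])}
scene {'fov_y': 57.80969903543248, 'cx': 320.8853010147214, 'cy': 250.11638558959413, 'distortion': array([-0.08987751,  0.        ,  0.        ,  0.        ,  0.        ]), 'rvec': array([ 2.0774735 ,  1.2384983 , -0.50599823]), 'tvec': array([-0.25588733, -0.31185929,  1.12116903])}
```

View pics/top0.png

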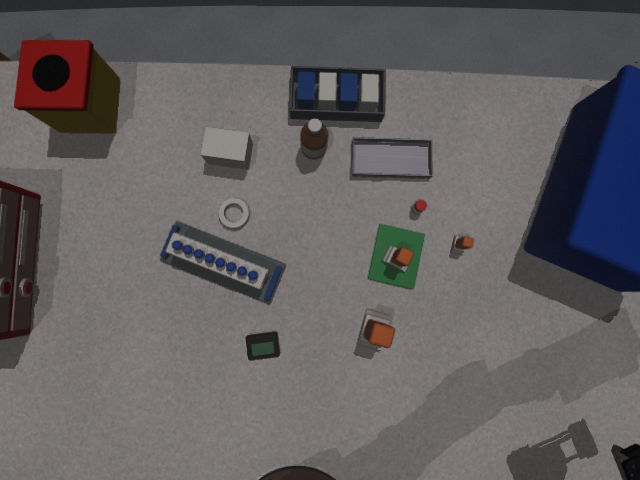

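View pics/scene0.png

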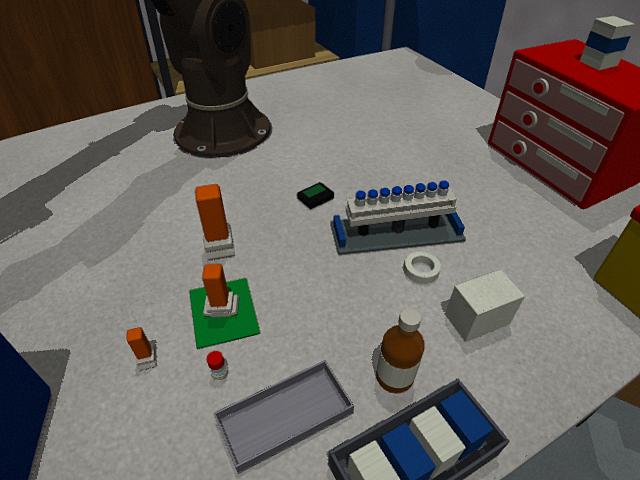

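The top view shows the block on the green pad, with its handle top at about (403,257). The cap row runs from (177,245) to (253,275). Larger and smaller decoys stand off the pad, at (380,333) and (464,242). The scene view agrees: block at (215,285), caps from (361,197) to (444,186).

```bash
cat > h.py <<'E'
import cv2, numpy as np
from cell import arm, get_image, camera_params
def cam(n, p=None):
    p=p or camera_params(n); f=240/np.tan(np.radians(p["fov_y"])/2)
    return np.array([[f,0,p["cx"]],[0,f,p["cy"]],[0,0,1]]), p["distortion"], cv2.Rodrigues(p["rvec"])[0], np.asarray(p["tvec"])
def norm(c,uv): return cv2.undistortPoints(np.float64(uv).reshape(-1,1,2),c[0],c[1])[:,0]
def onplane(c,uv,z):
    d=np.c_[norm(c,uv),np.ones(len(np.reshape(uv,(-1,2))))]@c[2]; o=-c[2].T@c[3]
    return o+d*((z-o[2])/d[:,2])[:,None]
def tri(c1,u1,c2,u2):
    P=lambda c:np.c_[c[2],c[3]]
    X=cv2.triangulatePoints(P(c1),P(c2),norm(c1,u1).T,norm(c2,u2).T); return (X[:3]/X[3]).T
def blobs(im,lo,hi,box,amin=8):
    m=cv2.inRange(cv2.cvtColor(im,cv2.COLOR_RGB2HSV),np.array(lo),np.array(hi))
    k=np.zeros_like(m); x0,y0,x1,y1=box; k[y0:y1,x0:x1]=m[y0:y1,x0:x1]
    n,_,s,c=cv2.connectedComponentsWithStats(k); return [(c[i],s[i]) for i in range(1,n) if s[i][4]>=amin], k
E
python3 - <<'E'
from h import *
T=cv2.imread("pics/top0.png")[:,:,::-1].copy();S=cv2.imread("pics/scene0.png")[:,:,::-1].copy()
ct,cs=cam("top"),cam("scene")
B=((105,120,60),(125,255,255))
t,_=blobs(T,*B,(170,236,262,284)); s,_=blobs(S,*B,(350,175,455,212))
for n,b in(("t",t),("s",s)): print(n,[(c.round(1).tolist(),int(q[4])) for c,q in b])
tu=np.array(sorted([c.tolist() for c,q in t])); su=np.array(sorted([c.tolist() for c,q in s]))
if len(tu)==len(su)==8:
    for a in(su,su[::-1]): print(tri(ct,tu,cs,a).round(4))
print("caps@.1",onplane(ct,tu,.1).round(4).tolist())
g,m=blobs(T,(55,120,40),(75,255,255),(350,210,440,300),50)
pts=np.vstack([np.argwhere(m)[:,::-1]]).astype(np.float32)
r=cv2.minAreaRect(cv2.convexHull(pts)); bp=onplane(ct,cv2.boxPoints(r),.006); print("pad",r,bp.round(4).tolist(),bp.mean(0))
for im,c,bx in((T,ct,(385,240,420,275)),(S,cs,(195,255,235,310))):
    o,m=blobs(im,(4,150,90),(15,255,255),bx,20); print("handle",[(a.round(1).tolist(),q.tolist()) for a,q in o])
    p=np.argwhere(m)[:,::-1].astype(np.float32); r=cv2.minAreaRect(p); print(r,onplane(c,cv2.boxPoints(r),.098).round(4).tolist())
cv2.imwrite("pics/crop.png",np.vstack([cv2.resize(T[235:285,365:435],None,fx=8,fy=8,interpolation=2)])[:,:,::-1])
E
```

```text
t [([176.6, 244.8], 58), ([187.2, 249.0], 63), ([198.0, 253.4], 58), ([209.0, 257.8], 63), ([219.7, 262.2], 63), ([230.6, 266.3], 59), ([241.4, 270.7], 56), ([252.2, 274.9], 63)]
s [([443.9, 183.9], 55), ([420.4, 186.5], 56), ([432.2, 185.4], 57), ([408.5, 188.3], 61), ([396.7, 189.6], 59), ([372.6, 193.2], 65), ([384.6, 191.2], 61), ([360.5, 194.0], 58)]
[[0.5328 0.1675 0.1189]
 [0.5301 0.1708 0.1065]
 [0.5297 0.171  0.1024]
 [0.5321 0.1688 0.1036]
 [0.5364 0.1649 0.1094]
 [0.5431 0.1583 0.1218]
 [0.5513 0.1503 0.1371]
 [0.561  0.1402 0.1571]]
[[0.5604 0.2393 0.1096]
 [0.5529 0.2189 0.1085]
 [0.5452 0.1981 0.108 ]
 [0.5378 0.1773 0.1062]
 [0.5301 0.157  0.1054]
 [0.5229 0.1361 0.1044]
 [0.5154 0.1157 0.1023]
 [0.508  0.0949 0.1029]]
caps@.1 [[0.5612, 0.2419, 0.1], [0.5536, 0.2213, 0.1], [0.5459, 0.2002, 0.1], [0.5382, 0.1787, 0.1], [0.5305, 0.1581, 0.1], [0.5233, 0.1372, 0.1], [0.5157, 0.1164, 0.1], [0.5082, 0.0956, 0.1]]
pad ((396.0384826660156, 256.19232177734375), (46.19784927368164, 55.7773323059082), 11.888657569885254) [[0.5084, -0.1346, 0.006], [0.6239, -0.1571, 0.006], [0.6064, -0.2536, 0.006], [0.4909, -0.2299, 0.006]] [ 0.55740212 -0.19378383  0.006     ]
handle [([404.8, 255.7], [397, 247, 17, 18, 189])]
((404.7000427246094, 255.60003662109375), (13.416407585144043, 13.86362075805664), 26.56505012512207) [[0.5462, -0.1763, 0.098], [0.5703, -0.188, 0.098], [0.5594, -0.2113, 0.098], [0.5353, -0.1995, 0.098]]
handle [([213.2, 283.6], [202, 264, 23, 43, 676])]
((212.57440185546875, 284.7507629394531), (42.42832946777344, 19.98845672607422), 85.36454010009766) [[0.5344, -0.2056, 0.098], [0.5455, -0.1777, 0.098], [0.6244, -0.2004, 0.098], [0.6141, -0.2259, 0.098]]
```

View pics/crop.png

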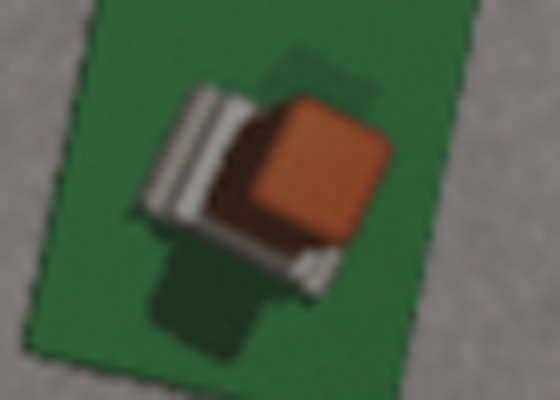

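The crop shows the block's long axis running down-right, at about 26° in the image. That puts block x at about 65° in the world, against about 70° for the row. I'll move above the block and take one wrist look.

Request:
send_rows(
  deltas=[
    [[0.0218, 0.0271, 0], [0, 0, 0.052], 0.0918],
    [[0.0218, 0.0271, 0], [0, 0, 0.052], 0.0918],
    [[0.0218, 0.0271, 0], [0, 0, 0.052], 0.0918],
    [[0.0218, 0.0271, 0], [0, 0, 0.052], 0.0918],
    [[0.0218, 0.0271, 0], [0, 0, 0.052], 0.0918],
    [[0.0218, 0.0271, 0], [0, 0, 0.052], 0.0918],
    [[0.0218, 0.0271, 0], [0, 0, 0.052], 0.0918],
    [[0.0218, 0.0271, 0], [0, 0, 0.052], 0.0918],
    [[0.0218, 0.0271, 0], [0, 0, 0.052], 0.0918],
    [[0.0218, 0.0271, 0], [0, 0, 0.052], 0.0918],
  ],
)

```text
clock: 1.1
position: [0.4663, -0.3015, 0.2265]
ee_rot: [-2.808, -1.408, 0.001]
force: [0.3, -1.0, 0.8]
width: 1.001
```

Request:
send_rows(
  deltas=[
    [[0.0218, 0.0271, 0], [0, 0, 0.052], 0.0918],
    [[0.0218, 0.0271, 0], [0, 0, 0.052], 0.0918],
    [[0.0218, 0.0271, 0], [0, 0, 0.052], 0.0918],
    [[0.0218, 0.0271, 0], [0, 0, 0.052], 0.0918],
    [[0, 0, 0], [0, 0, 0], 0.0918],
    [[0, 0, 0], [0, 0, 0], 0.0918],
    [[0, 0, 0], [0, 0, 0], 0.0918],
    [[0, 0, 0], [0, 0, 0], 0.0918],
    [[0, 0, 0], [0, 0, 0], 0.0918],
    [[0, 0, 0], [0, 0, 0], 0.0918],
  ],
)

```text
clock: 2.1
position: [0.5527, -0.1951, 0.2268]
ee_rot: [2.649, 1.688, -0.0]
force: [-0.6, 0.9, -0.6]
width: 1.002
```

Run:
```python
from h import *
o=arm.observe(); c=cam("wrist"); W=get_image("wrist"); cv2.imwrite("pics/w1.png",W[:,:,::-1])
print(o["position"],o["force"],o["joints"].round(2)); R=cv2.Rodrigues(o["ee_rot"])[0]; print(R.round(3))
b,m=blobs(W,(4,150,60),(15,255,255),(0,0,640,480),300)
for a,q in b: print(a.round(1),q,onplane(c,[a],.098).round(4))
```

```text
[ 0.5527192  -0.19506318  0.22683902] [-0.62818383  0.87620266 -0.55220532] [ 0.46  0.39 -0.29  1.65  0.12  1.11 -0.3 ]
[[ 0.423  0.906  0.   ]
 [ 0.906 -0.423 -0.   ]
 [-0.     0.    -1.   ]]
[319.7 223.6] [ 301  200   38   46 1575] [[ 0.5552 -0.1896  0.098 ]]
[128.5 251.4] [  75  213  107   78 5060] [[ 0.4091 -0.146   0.098 ]]
```

View pics/w1.png

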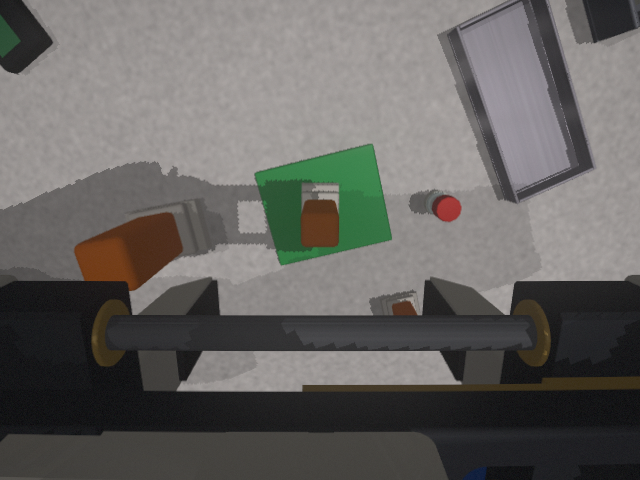

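The wrist view shows the block upright in the image at u≈320, so yaw and lateral position already match the tool. The handle top is at about (320,229), under the TCP. Descending and gripping.

Request:
send_rows(
  deltas=[
    [[0, 0, -0.02], [0, 0, 0], 0.0918],
    [[0, 0, -0.02], [0, 0, 0], 0.0918],
    [[0, 0, -0.02], [0, 0, 0], 0.0918],
    [[0, 0, -0.02], [0, 0, 0], 0.0918],
    [[0, 0, -0.02], [0, 0, 0], 0.0918],
    [[0, 0, -0.02], [0, 0, 0], 0.0918],
    [[0, 0, -0.02], [0, 0, 0], 0.0918],
    [[0, 0, -0.02], [0, 0, 0], 0.0918],
    [[0, 0, -0.02], [0, 0, 0], 0.0918],
    [[0, 0, 0], [0, 0, 0], 0.0918],
  ],
)

```text
clock: 3.15
position: [0.5512, -0.1941, 0.0444]
ee_rot: [-2.646, -1.688, 0.005]
force: [-0.3, -0.2, -0.2]
width: 0.997
```

Request:
send_rows(
  deltas=[
    [[0, 0, 0], [0, 0, 0], 0.02],
    [[0, 0, 0], [0, 0, 0], 0.02],
    [[0, 0, 0], [0, 0, 0], 0.02],
    [[0, 0, 0], [0, 0, 0], 0.02],
    [[0, 0, 0], [0, 0, 0], 0.02],
    [[0, 0, 0], [0, 0, 0], 0.02],
    [[0, 0, 0], [0, 0, 0], 0.02],
    [[0, 0, 0], [0, 0, 0], 0.02],
    [[0, 0, 0], [0, 0, 0], 0.02],
    [[0, 0, 0], [0, 0, 0], 0.02],
  ],
  force=60,
)

```text
clock: 4.15
position: [0.5529, -0.1943, 0.0467]
ee_rot: [-2.648, -1.69, 0.0]
force: [-0.9, 0.1, 0.1]
width: 0.322
```

Gripped at 29.6 mm against a 30 mm handle. Next I lift, carry to the near (low) end of the row, yaw +0.088 and pitch about 0.045 to match the seen slope.

Request:
send_rows(
  deltas=[
    [[0, 0, 0.016], [0, 0, 0], 0.02],
    [[0, 0, 0.016], [0, 0, 0], 0.02],
    [[0, 0, 0.016], [0, 0, 0], 0.02],
    [[0, 0, 0.016], [0, 0, 0], 0.02],
    [[0, 0, 0.016], [0, 0, 0], 0.02],
    [[0, 0, 0.016], [0, 0, 0], 0.02],
    [[0, 0, 0.016], [0, 0, 0], 0.02],
    [[0, 0, 0.016], [0, 0, 0], 0.02],
    [[0, 0, 0.016], [0, 0, 0], 0.02],
    [[0, 0, 0.016], [0, 0, 0], 0.02],
  ],
)

```text
clock: 5.15
position: [0.5526, -0.1943, 0.207]
ee_rot: [-2.648, -1.689, 0.001]
force: [0.1, -0.2, -2.3]
width: 0.322
```

Request:
send_rows(
  deltas=[
    [[-0.0042, 0.0298, 0], [0, 0, 0.0088], 0.02],
    [[-0.0042, 0.0298, 0], [0, 0, 0.0088], 0.02],
    [[-0.0042, 0.0298, 0], [0, 0, 0.0088], 0.02],
    [[-0.0042, 0.0298, 0], [0, 0, 0.0088], 0.02],
    [[-0.0042, 0.0298, 0], [0, 0, 0.0088], 0.02],
    [[-0.0042, 0.0298, 0], [0, 0, 0.0088], 0.02],
    [[-0.0042, 0.0298, 0], [0, 0, 0.0088], 0.02],
    [[-0.0042, 0.0298, 0], [0, 0, 0.0088], 0.02],
    [[-0.0042, 0.0298, 0], [0, 0, 0.0088], 0.02],
    [[-0.0042, 0.0298, 0], [0, 0, 0.0088], 0.02],
  ],
)

```text
clock: 6.15
position: [0.5105, 0.1047, 0.2065]
ee_rot: [-2.571, -1.805, 0.001]
force: [0.5, -0.1, -1.8]
width: 0.325
```

Request:
send_rows(
  deltas=[
    [[0, 0, -0.007], [0.0212, -0.0077, 0], 0.02],
    [[0, 0, -0.007], [0.0212, -0.0077, 0], 0.02],
    [[0, 0, -0.006], [0, 0, 0], 0.02],
    [[0, 0, 0], [0, 0, 0], 0.02],
    [[0, 0, 0], [0, 0, 0], 0.02],
    [[0, 0, 0], [0, 0, 0], 0.02],
    [[0, 0, 0], [0, 0, 0], 0.02],
    [[0, 0, 0], [0, 0, 0], 0.02],
    [[0, 0, 0], [0, 0, 0], 0.02],
    [[0, 0, 0], [0, 0, 0], 0.02],
  ],
)

```text
clock: 7.15
position: [0.5111, 0.1037, 0.1868]
ee_rot: [-2.55, -1.789, -0.058]
force: [0.6, -0.0, -2.4]
width: 0.323
```

Run:
```python
from h import *
F=[]
for n in ("top","scene","wrist","top","scene","wrist"):
    o=arm.observe(); F.append(np.r_[o["force"],o["position"]]); im=get_image(n); cv2.imwrite(f"pics/{n}2.png",im[:,:,::-1])
F=np.array(F);print(F.round(4)); R=cv2.Rodrigues(o["ee_rot"])[0]; print(R.round(4))
a=cv2.imread("pics/top2.png")[215:305,150:290]; b=cv2.imread("pics/scene2.png")[90:230,330:480]
cv2.imwrite("pics/c2.png",np.hstack([cv2.resize(a,(400,257)),cv2.resize(b,(400,373))[:257]]) if 0 else np.vstack([cv2.resize(a,(466,300),interpolation=2),cv2.resize(b,(466,300),interpolation=2)]))
```

```text
[[ 0.5708 -0.0071 -2.4115  0.5111  0.1037  0.1868]
 [-0.1714  0.1673 -2.7643  0.5111  0.1036  0.1868]
 [ 0.8178 -0.1577 -2.8946  0.5111  0.1036  0.1868]
 [ 0.2376 -0.3903 -2.2583  0.511   0.1036  0.1868]
 [-0.3042  0.2608 -1.9836  0.5111  0.1036  0.1868]
 [ 0.0091  0.474  -2.1129  0.511   0.1036  0.1867]]
[[ 3.398e-01  9.404e-01  1.540e-02]
 [ 9.394e-01 -3.402e-01  4.230e-02]
 [ 4.500e-02  1.000e-04 -9.990e-01]]
```

View pics/c2.png

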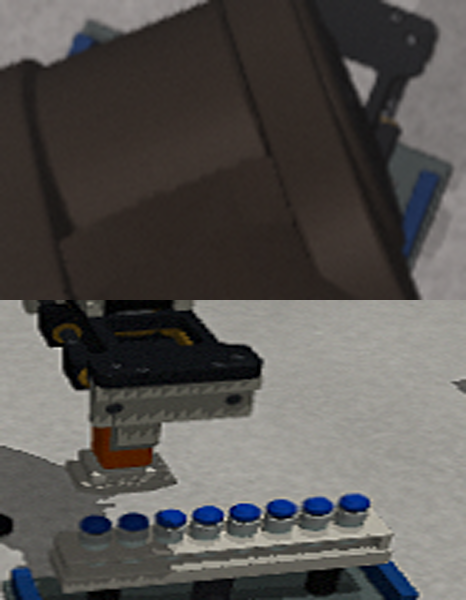

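The crop of the scene view shows the block hovering over the near end of the row with the sole aligned to it. The unloaded Fz is about −2.4 N. I'll descend quickly to about 6 mm above the caps, then slowly.

Request:
send_rows(
  deltas=[
    [[0, 0, -0.006], [0, 0, 0], 0.02],
    [[0, 0, -0.006], [0, 0, 0], 0.02],
    [[0, 0, -0.006], [0, 0, 0], 0.02],
    [[0, 0, -0.006], [0, 0, 0], 0.02],
    [[0, 0, -0.005], [0, 0, 0], 0.02],
    [[0, 0, -0.003], [0, 0, 0], 0.02],
    [[0, 0, -0.002], [0, 0, 0], 0.02],
    [[0, 0, -0.001], [0, 0, 0], 0.02],
    [[0, 0, 0], [0, 0, 0], 0.02],
    [[0, 0, 0], [0, 0, 0], 0.02],
  ],
)

```text
clock: 8.45
position: [0.5112, 0.1037, 0.1519]
ee_rot: [-2.55, -1.79, -0.058]
force: [0.0, 0.5, -2.4]
width: 0.323
```

Request:
send_rows(
  deltas=[
    [[0, 0, -0.0005], [0, 0, 0], 0.02],
    [[0, 0, -0.0005], [0, 0, 0], 0.02],
    [[0, 0, -0.0005], [0, 0, 0], 0.02],
    [[0, 0, -0.0005], [0, 0, 0], 0.02],
    [[0, 0, -0.0005], [0, 0, 0], 0.02],
    [[0, 0, -0.0005], [0, 0, 0], 0.02],
    [[0, 0, -0.0005], [0, 0, 0], 0.02],
    [[0, 0, 0], [0, 0, 0], 0.02],
    [[0, 0, 0], [0, 0, 0], 0.02],
    [[0, 0, 0], [0, 0, 0], 0.02],
  ],
)

```text
clock: 9.45
position: [0.5111, 0.1036, 0.1484]
ee_rot: [-2.55, -1.789, -0.058]
force: [-1.4, -1.2, 2.6]
width: 0.324
```

Contact at a sole height of about 0.108, with about 5 N. Pressing in.

Request:
send_rows(
  deltas=[
    [[0, 0, -0.0005], [0, 0, 0], 0.02],
    [[0, 0, -0.0005], [0, 0, 0], 0.02],
    [[0, 0, -0.0005], [0, 0, 0], 0.02],
    [[0, 0, -0.0005], [0, 0, 0], 0.02],
    [[0, 0, -0.0005], [0, 0, 0], 0.02],
    [[0, 0, -0.0005], [0, 0, 0], 0.02],
    [[0, 0, 0], [0, 0, 0], 0.02],
    [[0, 0, 0], [0, 0, 0], 0.02],
    [[0, 0, 0], [0, 0, 0], 0.02],
    [[0, 0, 0], [0, 0, 0], 0.02],
  ],
)

```text
clock: 10.45
position: [0.5112, 0.1037, 0.1456]
ee_rot: [-2.55, -1.789, -0.058]
force: [-2.5, -1.9, 7.4]
width: 0.322
```

```bash
python3 -c "
from h import *
o=arm.observe();print(o['force'],o['ft_torque'],o['position'],cv2.Rodrigues(o['ee_rot'])[0][2])"
```

```text
[-2.51645324 -1.91245452  7.38420385] [-0.33240854  0.5104189   0.02747104] [0.51121399 0.10367662 0.14560638] [ 4.52700599e-02  5.46756916e-04 -9.98974636e-01]
```

Request:
send_rows(
  deltas=[
    [[0, 0, -0.0005], [0, 0, 0], 0.02],
    [[0, 0, -0.0005], [0, 0, 0], 0.02],
    [[0, 0, -0.0005], [0, 0, 0], 0.02],
    [[0, 0, -0.0005], [0, 0, 0], 0.02],
    [[0, 0, 0], [0, 0, 0], 0.02],
    [[0, 0, 0], [0, 0, 0], 0.02],
    [[0, 0, 0], [0, 0, 0], 0.02],
    [[0, 0, 0], [0, 0, 0], 0.02],
    [[0, 0, 0], [0, 0, 0], 0.02],
    [[0, 0, 0], [0, 0, 0], 0.02],
  ],
)

```text
clock: 11.45
position: [0.5113, 0.1037, 0.1437]
ee_rot: [-2.55, -1.79, -0.058]
force: [-1.9, -1.3, 8.2]
width: 0.327
```

Request:
send_rows(
  deltas=[
    [[0, 0, -0.0005], [0, 0, 0], 0.02],
    [[0, 0, -0.0005], [0, 0, 0], 0.02],
    [[0, 0, 0], [0, 0, 0], 0.02],
    [[0, 0, 0], [0, 0, 0], 0.02],
    [[0, 0, 0], [0, 0, 0], 0.02],
    [[0, 0, 0], [0, 0, 0], 0.02],
    [[0, 0, 0], [0, 0, 0], 0.02],
    [[0, 0, 0], [0, 0, 0], 0.02],
    [[0, 0, 0], [0, 0, 0], 0.02],
    [[0, 0, 0], [0, 0, 0], 0.02],
  ],
)

```text
clock: 12.45
position: [0.5113, 0.1038, 0.1429]
ee_rot: [-2.55, -1.79, -0.059]
force: [-4.1, -1.1, 10.6]
width: 0.325
```

The load is about 13 N after about 6 mm of travel, so the first caps are home. Now I sweep along the row (0.341, 0.940), rising 0.045 with it and watching the force.

Request:
send_rows(
  deltas=[
    [[0.00037, 0.00103, 5e-05], [0, 0, 0], 0.02],
    [[0.00037, 0.00103, 5e-05], [0, 0, 0], 0.02],
    [[0.00037, 0.00103, 5e-05], [0, 0, 0], 0.02],
    [[0.00037, 0.00103, 5e-05], [0, 0, 0], 0.02],
    [[0.00037, 0.00103, 5e-05], [0, 0, 0], 0.02],
    [[0.00037, 0.00103, 5e-05], [0, 0, 0], 0.02],
    [[0.00037, 0.00103, 5e-05], [0, 0, 0], 0.02],
    [[0.00037, 0.00103, 5e-05], [0, 0, 0], 0.02],
    [[0.00037, 0.00103, 5e-05], [0, 0, 0], 0.02],
    [[0.00037, 0.00103, 5e-05], [0, 0, 0], 0.02],
  ],
)

```text
clock: 13.45
position: [0.5149, 0.1117, 0.1431]
ee_rot: [-2.553, -1.789, -0.055]
force: [-4.4, -9.8, 11.7]
width: 0.32
```

Request:
send_rows(
  deltas=[
    [[0.0002, 0.0006, 3e-05], [0, 0, 0], 0.02],
    [[0.0002, 0.0006, 3e-05], [0, 0, 0], 0.02],
    [[0.0002, 0.0006, 3e-05], [0, 0, 0], 0.02],
    [[0.0002, 0.0006, 3e-05], [0, 0, 0], 0.02],
    [[0.0002, 0.0006, 3e-05], [0, 0, 0], 0.02],
    [[0.0002, 0.0006, 3e-05], [0, 0, 0], 0.02],
    [[0.0002, 0.0006, 3e-05], [0, 0, 0], 0.02],
    [[0.0002, 0.0006, 3e-05], [0, 0, 0], 0.02],
    [[0, 0, 0], [0, 0, 0], 0.02],
    [[0, 0, 0], [0, 0, 0], 0.02],
  ],
)

```text
clock: 14.45
position: [0.5165, 0.1163, 0.1433]
ee_rot: [-2.554, -1.789, -0.055]
force: [-3.6, -8.5, 11.2]
width: 0.326
```

```bash
python3 -c "
from h import *
o=arm.observe();print(o['force'],o['ft_torque'],o['position'],cv2.Rodrigues(o['ee_rot'])[0][2])"
```

```text
[-3.55983804 -8.51862455 11.22166288] [-2.17235339  0.72564788  0.00552085] [0.51648742 0.11628407 0.14333889] [ 0.04221603  0.00101821 -0.99910799]
```

Request:
send_rows(
  deltas=[
    [[0.0004, 0.0011, 5e-05], [0, 0, 0], 0.02],
    [[0.0004, 0.0011, 5e-05], [0, 0, 0], 0.02],
    [[0.0004, 0.0011, 5e-05], [0, 0, 0], 0.02],
    [[0.0004, 0.0011, 5e-05], [0, 0, 0], 0.02],
    [[0.0004, 0.0011, 5e-05], [0, 0, 0], 0.02],
    [[0.0004, 0.0011, 5e-05], [0, 0, 0], 0.02],
    [[0.0004, 0.0011, 5e-05], [0, 0, 0], 0.02],
    [[0.0004, 0.0011, 5e-05], [0, 0, 0], 0.02],
    [[0.0004, 0.0011, 5e-05], [0, 0, 0], 0.02],
    [[0.0004, 0.0011, 5e-05], [0, 0, 0], 0.02],
  ],
)

```text
clock: 15.45
position: [0.5209, 0.1283, 0.1441]
ee_rot: [-2.553, -1.789, -0.057]
force: [-1.6, -6.5, 11.6]
width: 0.323
```

Request:
send_rows(
  deltas=[
    [[0.0004, 0.0011, 5e-05], [0, 0, 0], 0.02],
    [[0.0004, 0.0011, 5e-05], [0, 0, 0], 0.02],
    [[0.0004, 0.0011, 5e-05], [0, 0, 0], 0.02],
    [[0.0004, 0.0011, 5e-05], [0, 0, 0], 0.02],
    [[0.0004, 0.0011, 5e-05], [0, 0, 0], 0.02],
    [[0.0004, 0.0011, 5e-05], [0, 0, 0], 0.02],
    [[0.0004, 0.0011, 5e-05], [0, 0, 0], 0.02],
    [[0.0004, 0.0011, 5e-05], [0, 0, 0], 0.02],
    [[0.0004, 0.0011, 5e-05], [0, 0, 0], 0.02],
    [[0.0004, 0.0011, 5e-05], [0, 0, 0], 0.02],
  ],
)

```text
clock: 16.45
position: [0.5245, 0.1382, 0.1444]
ee_rot: [-2.554, -1.788, -0.054]
force: [-2.7, -8.5, 12.9]
width: 0.322
```

Request:
send_rows(
  deltas=[
    [[0.0004, 0.0011, 8e-05], [0, 0, 0], 0.02],
    [[0.0004, 0.0011, 8e-05], [0, 0, 0], 0.02],
    [[0.0004, 0.0011, 8e-05], [0, 0, 0], 0.02],
    [[0.0004, 0.0011, 8e-05], [0, 0, 0], 0.02],
    [[0.0004, 0.0011, 8e-05], [0, 0, 0], 0.02],
    [[0.0004, 0.0011, 8e-05], [0, 0, 0], 0.02],
    [[0.0004, 0.0011, 8e-05], [0, 0, 0], 0.02],
    [[0.0004, 0.0011, 8e-05], [0, 0, 0], 0.02],
    [[0.0004, 0.0011, 8e-05], [0, 0, 0], 0.02],
    [[0.0004, 0.0011, 8e-05], [0, 0, 0], 0.02],
  ],
)

```text
clock: 17.45
position: [0.5289, 0.1502, 0.1453]
ee_rot: [-2.553, -1.789, -0.057]
force: [-2.0, -7.6, 10.4]
width: 0.325
```

Request:
send_rows(
  deltas=[
    [[0.0004, 0.0011, 5e-05], [0, 0, 0], 0.02],
    [[0.0004, 0.0011, 5e-05], [0, 0, 0], 0.02],
    [[0.0004, 0.0011, 5e-05], [0, 0, 0], 0.02],
    [[0.0004, 0.0011, 5e-05], [0, 0, 0], 0.02],
    [[0.0004, 0.0011, 5e-05], [0, 0, 0], 0.02],
    [[0.0004, 0.0011, 5e-05], [0, 0, 0], 0.02],
    [[0.0004, 0.0011, 5e-05], [0, 0, 0], 0.02],
    [[0.0004, 0.0011, 5e-05], [0, 0, 0], 0.02],
    [[0.0004, 0.0011, 5e-05], [0, 0, 0], 0.02],
    [[0.0004, 0.0011, 5e-05], [0, 0, 0], 0.02],
  ],
)

```text
clock: 18.45
position: [0.5325, 0.1602, 0.1456]
ee_rot: [-2.554, -1.788, -0.054]
force: [-2.6, -8.5, 11.8]
width: 0.323
```

Request:
send_rows(
  deltas=[
    [[0.0004, 0.0011, 6e-05], [0, 0, 0], 0.02],
    [[0.0004, 0.0011, 6e-05], [0, 0, 0], 0.02],
    [[0.0004, 0.0011, 6e-05], [0, 0, 0], 0.02],
    [[0.0004, 0.0011, 6e-05], [0, 0, 0], 0.02],
    [[0.0004, 0.0011, 6e-05], [0, 0, 0], 0.02],
    [[0.0004, 0.0011, 6e-05], [0, 0, 0], 0.02],
    [[0.0004, 0.0011, 6e-05], [0, 0, 0], 0.02],
    [[0.0004, 0.0011, 6e-05], [0, 0, 0], 0.02],
    [[0.0004, 0.0011, 6e-05], [0, 0, 0], 0.02],
    [[0.0004, 0.0011, 6e-05], [0, 0, 0], 0.02],
  ],
)

```text
clock: 19.45
position: [0.5368, 0.1723, 0.1464]
ee_rot: [-2.553, -1.789, -0.057]
force: [-2.6, -6.1, 9.9]
width: 0.323
```

Request:
send_rows(
  deltas=[
    [[0.0004, 0.0011, 4e-05], [0, 0, 0], 0.02],
    [[0.0004, 0.0011, 4e-05], [0, 0, 0], 0.02],
    [[0.0004, 0.0011, 4e-05], [0, 0, 0], 0.02],
    [[0.0004, 0.0011, 4e-05], [0, 0, 0], 0.02],
    [[0.0004, 0.0011, 4e-05], [0, 0, 0], 0.02],
    [[0.0004, 0.0011, 4e-05], [0, 0, 0], 0.02],
    [[0.0004, 0.0011, 4e-05], [0, 0, 0], 0.02],
    [[0.0004, 0.0011, 4e-05], [0, 0, 0], 0.02],
    [[0.0004, 0.0011, 4e-05], [0, 0, 0], 0.02],
    [[0.0004, 0.0011, 4e-05], [0, 0, 0], 0.02],
  ],
)

```text
clock: 20.45
position: [0.5405, 0.1819, 0.1466]
ee_rot: [-2.554, -1.789, -0.054]
force: [-3.7, -9.8, 12.5]
width: 0.32
```

Request:
send_rows(
  deltas=[
    [[0.0004, 0.0011, 5e-05], [0, 0, 0], 0.02],
    [[0.0004, 0.0011, 5e-05], [0, 0, 0], 0.02],
    [[0.0004, 0.0011, 5e-05], [0, 0, 0], 0.02],
    [[0.0004, 0.0011, 5e-05], [0, 0, 0], 0.02],
    [[0.0004, 0.0011, 5e-05], [0, 0, 0], 0.02],
    [[0.0004, 0.0011, 5e-05], [0, 0, 0], 0.02],
    [[0.0004, 0.0011, 5e-05], [0, 0, 0], 0.02],
    [[0.0004, 0.0011, 5e-05], [0, 0, 0], 0.02],
    [[0.0004, 0.0011, 5e-05], [0, 0, 0], 0.02],
    [[0.0004, 0.0011, 5e-05], [0, 0, 0], 0.02],
  ],
)

```text
clock: 21.45
position: [0.5449, 0.1942, 0.1473]
ee_rot: [-2.553, -1.789, -0.057]
force: [-2.9, -5.6, 10.9]
width: 0.323
```

Request:
send_rows(
  deltas=[
    [[0.0004, 0.0011, 5e-05], [0, 0, 0], 0.02],
    [[0.0004, 0.0011, 5e-05], [0, 0, 0], 0.02],
    [[0.0004, 0.0011, 5e-05], [0, 0, 0], 0.02],
    [[0.0004, 0.0011, 5e-05], [0, 0, 0], 0.02],
    [[0.0004, 0.0011, 5e-05], [0, 0, 0], 0.02],
    [[0.0004, 0.0011, 5e-05], [0, 0, 0], 0.02],
    [[0.0004, 0.0011, 5e-05], [0, 0, 0], 0.02],
    [[0.0004, 0.0011, 5e-05], [0, 0, 0], 0.02],
    [[0.0004, 0.0011, 5e-05], [0, 0, 0], 0.02],
    [[0.0004, 0.0011, 5e-05], [0, 0, 0], 0.02],
  ],
)

```text
clock: 22.45
position: [0.5487, 0.2045, 0.1477]
ee_rot: [-2.554, -1.789, -0.055]
force: [-2.1, -7.1, 11.7]
width: 0.325
```

Request:
send_rows(
  deltas=[
    [[0.0004, 0.0011, 5e-05], [0, 0, 0], 0.02],
    [[0.0004, 0.0011, 5e-05], [0, 0, 0], 0.02],
    [[0.0004, 0.0011, 5e-05], [0, 0, 0], 0.02],
    [[0.0004, 0.0011, 5e-05], [0, 0, 0], 0.02],
    [[0.0004, 0.0011, 5e-05], [0, 0, 0], 0.02],
    [[0.0004, 0.0011, 5e-05], [0, 0, 0], 0.02],
    [[0.0004, 0.0011, 5e-05], [0, 0, 0], 0.02],
    [[0.0004, 0.0011, 5e-05], [0, 0, 0], 0.02],
    [[0.0004, 0.0011, 5e-05], [0, 0, 0], 0.02],
    [[0.0004, 0.0011, 5e-05], [0, 0, 0], 0.02],
  ],
)

```text
clock: 23.45
position: [0.5527, 0.2157, 0.1482]
ee_rot: [-2.553, -1.789, -0.056]
force: [-2.7, -8.0, 10.5]
width: 0.323
```

Request:
send_rows(
  deltas=[
    [[0.0004, 0.0011, 5e-05], [0, 0, 0], 0.02],
    [[0.0004, 0.0011, 5e-05], [0, 0, 0], 0.02],
    [[0.0004, 0.0011, 5e-05], [0, 0, 0], 0.02],
    [[0.0004, 0.0011, 5e-05], [0, 0, 0], 0.02],
    [[0.0004, 0.0011, 5e-05], [0, 0, 0], 0.02],
    [[0.0004, 0.0011, 5e-05], [0, 0, 0], 0.02],
    [[0.0004, 0.0011, 5e-05], [0, 0, 0], 0.02],
    [[0.0004, 0.0011, 5e-05], [0, 0, 0], 0.02],
    [[0.0004, 0.0011, 5e-05], [0, 0, 0], 0.02],
    [[0.0004, 0.0011, 5e-05], [0, 0, 0], 0.02],
  ],
)

```text
clock: 24.45
position: [0.5569, 0.227, 0.1488]
ee_rot: [-2.553, -1.789, -0.057]
force: [-2.0, -5.9, 10.4]
width: 0.326
```

Request:
send_rows(
  deltas=[
    [[0.0003, 0.0008, 4e-05], [0, 0, 0], 0.02],
    [[0.0003, 0.0008, 4e-05], [0, 0, 0], 0.02],
    [[0.0003, 0.0008, 4e-05], [0, 0, 0], 0.02],
    [[0.0003, 0.0008, 4e-05], [0, 0, 0], 0.02],
    [[0.0003, 0.0008, 4e-05], [0, 0, 0], 0.02],
    [[0, 0, 0], [0, 0, 0], 0.02],
    [[0, 0, 0], [0, 0, 0], 0.02],
    [[0, 0, 0], [0, 0, 0], 0.02],
    [[0, 0, 0], [0, 0, 0], 0.02],
    [[0, 0, 0], [0, 0, 0], 0.02],
  ],
)

```text
clock: 25.45
position: [0.5586, 0.2319, 0.1492]
ee_rot: [-2.552, -1.789, -0.059]
force: [-1.2, -4.0, 9.8]
width: 0.328
```

Run:
```python
from h import *
o=arm.observe();print(o["position"],o["force"])
S0=cv2.imread("pics/scene0.png")[:,:,::-1].copy();S=get_image("scene");cv2.imwrite("pics/scene3.png",S[:,:,::-1]);W=get_image("wrist");cv2.imwrite("pics/w3.png",W[:,:,::-1])
for im in(S0,S):
    b,_=blobs(im,(105,120,40),(125,255,255),(350,175,455,215)); print(sorted([(c.round(1).tolist(),int(q[1]),int(q[1]+q[3]),int(q[4])) for c,q in b]))
a=cv2.resize(S[120:240,330:470],(700,600),interpolation=2);cv2.imwrite("pics/c3.png",a[:,:,::-1])
```

```text
[0.55860612 0.23190159 0.1492056 ] [-1.21579388 -3.97041553  9.84537326]
[([360.4, 194.4], 191, 199, 66), ([372.5, 193.4], 189, 198, 70), ([384.6, 191.4], 188, 196, 66), ([396.5, 190.1], 186, 195, 68), ([408.4, 188.5], 185, 193, 65), ([420.1, 186.8], 183, 191, 62), ([432.0, 185.6], 182, 190, 63), ([443.8, 184.2], 181, 189, 61)]
[([360.2, 196.6], 193, 201, 62), ([372.6, 195.0], 191, 200, 61), ([384.4, 193.5], 190, 198, 66), ([396.4, 192.2], 188, 197, 73), ([408.3, 190.7], 187, 196, 69), ([419.6, 189.4], 186, 194, 65), ([428.4, 189.5], 187, 192, 8)]
```

View pics/c3.png

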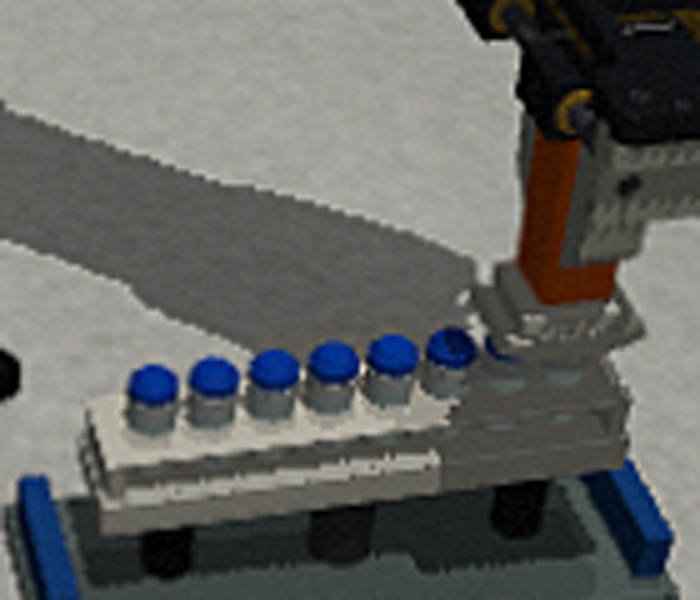

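The crop shows the six visible caps evenly lowered, each about 2 px down from the first picture, with the block on the last two. I'll give these a slightly firmer press before lifting.

Request:
send_rows(
  deltas=[
    [[0, 0, -0.0003], [0, 0, 0], 0.02],
    [[0, 0, -0.0003], [0, 0, 0], 0.02],
    [[0, 0, -0.0002], [0, 0, 0], 0.02],
    [[0, 0, 0], [0, 0, 0], 0.02],
    [[0, 0, 0], [0, 0, 0], 0.02],
    [[0, 0, 0], [0, 0, 0], 0.02],
    [[0, 0, 0], [0, 0, 0], 0.02],
    [[0, 0, 0], [0, 0, 0], 0.02],
    [[0, 0, 0], [0, 0, 0], 0.02],
    [[0, 0, 0], [0, 0, 0], 0.02],
  ],
)

```text
clock: 26.55
position: [0.5587, 0.232, 0.1487]
ee_rot: [-2.552, -1.789, -0.059]
force: [-3.2, -5.2, 11.6]
width: 0.324
```

The force rose stiffly with depth, so these two caps are home. Lifting off, levelling, and returning to above the pad.

Request:
send_rows(
  deltas=[
    [[0, 0, 0.002], [0, 0, 0], 0.02],
    [[0, 0, 0.004], [0, 0, 0], 0.02],
    [[0, 0, 0.008], [0, 0, 0], 0.02],
    [[0, 0, 0.01], [0, 0, 0], 0.02],
    [[0, 0, 0.01], [0, 0, 0], 0.02],
    [[0, 0, 0.01], [-0.0212, 0.0077, 0], 0.02],
    [[0, 0, 0.01], [-0.0212, 0.0077, 0], 0.02],
    [[0, 0, 0.004], [0, 0, 0], 0.02],
    [[0, 0, 0], [0, 0, 0], 0.02],
    [[0, 0, 0], [0, 0, 0], 0.02],
  ],
)

```text
clock: 27.55
position: [0.5577, 0.2324, 0.2055]
ee_rot: [-2.572, -1.804, 0.0]
force: [-0.0, 0.1, -1.9]
width: 0.328
```

Request:
send_rows(
  deltas=[
    [[0, -0.02, 0], [0, 0, 0], 0.02],
    [[0, -0.03, 0], [0, 0, 0], 0.02],
    [[0, -0.03, 0], [0, 0, 0], 0.02],
    [[0, -0.03, 0], [0, 0, 0], 0.02],
    [[0, -0.03, 0], [0, 0, 0], 0.02],
    [[0, -0.03, 0], [0, 0, 0], 0.02],
    [[0, -0.03, 0], [0, 0, 0], 0.02],
    [[0, -0.03, 0], [0, 0, 0], 0.02],
    [[0, -0.03, 0], [0, 0, 0], 0.02],
    [[0, -0.03, 0], [0, 0, 0], 0.02],
  ],
)

```text
clock: 28.55
position: [0.5572, -0.0588, 0.2052]
ee_rot: [-2.572, -1.804, 0.001]
force: [0.8, 0.1, -2.2]
width: 0.326
```

Request:
send_rows(
  deltas=[
    [[0, -0.03, 0], [0, 0, 0], 0.02],
    [[0, -0.03, 0], [0, 0, 0], 0.02],
    [[0, -0.03, 0], [0, 0, 0], 0.02],
    [[0, -0.025, 0], [0, 0, 0], 0.02],
    [[0, -0.02, 0], [0, 0, 0], 0.02],
    [[0, 0, 0], [0, 0, 0], 0.02],
    [[0, 0, 0], [0, 0, 0], 0.02],
    [[0, 0, 0], [0, 0, 0], 0.02],
    [[0, 0, 0], [0, 0, 0], 0.02],
    [[0, 0, 0], [0, 0, 0], 0.02],
  ],
)

```text
clock: 29.55
position: [0.558, -0.1914, 0.2057]
ee_rot: [-2.57, -1.806, -0.0]
force: [0.1, 0.6, -2.8]
width: 0.325
```

Run:
```python
from h import *
o=arm.observe();print(o["position"],o["force"],cv2.Rodrigues(o["ee_rot"])[0].round(3).tolist())
S0=cv2.imread("pics/scene0.png")[:,:,::-1].copy();S=get_image("scene");T=get_image("top");cv2.imwrite("pics/scene4.png",S[:,:,::-1]);cv2.imwrite("pics/top4.png",T[:,:,::-1])
T0=cv2.imread("pics/top0.png")[:,:,::-1].copy()
cs,ct=cam("scene"),cam("top");R=[]
for s,t in((S0,T0),(S,T)):
    b=[sorted([c.tolist() for c,q in blobs(i,(105,120,40),(125,255,255),x)[0]]) for i,x in((s,(350,175,455,215)),(t,(168,234,262,284)))]
    print(len(b[0]),len(b[1]))
    R.append(np.array(b[0]))
    if len(b[0])==len(b[1])==8: print(tri(ct,np.array(b[1]),cs,np.array(b[0])[::-1])[:,2].round(4))
if len(R[0])==len(R[1]): print((R[1]-R[0]).round(1).tolist())
cv2.imwrite("pics/c4.png",cv2.resize(S[140:360,140:300],(580,598*1),interpolation=2)[:,:,::-1])
```

```text
[ 0.55796734 -0.19139606  0.20568829] [ 0.09576345  0.61301293 -2.78889532] [[0.339, 0.941, 0.0], [0.941, -0.339, 0.0], [0.0, 0.0, -1.0]]
8 9
8 9
[[0.1, 1.5], [0.0, 1.2], [-0.2, 1.8], [0.1, 1.5], [-0.2, 1.5], [-0.1, 1.8], [-0.4, 1.6], [-0.4, 1.4]]
```

View pics/c4.png

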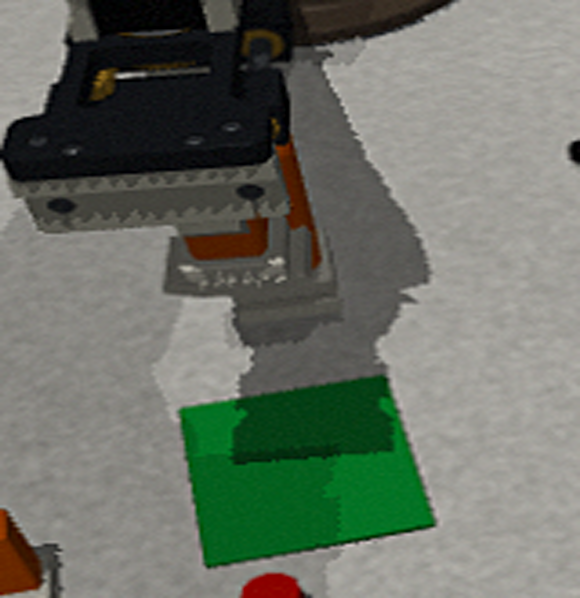

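All eight caps sit 1.2–1.8 px lower with the tray sprung back, which is consistent with every cap being home. The crop shows the block held upright above the pad. Lowering it now.

Request:
send_rows(
  deltas=[
    [[0, -0.001, -0.02], [0, 0, 0], 0.02],
    [[0, -0.001, -0.02], [0, 0, 0], 0.02],
    [[0, 0, -0.02], [0, 0, 0], 0.02],
    [[0, 0, -0.02], [0, 0, 0], 0.02],
    [[0, 0, -0.02], [0, 0, 0], 0.02],
    [[0, 0, -0.02], [0, 0, 0], 0.02],
    [[0, 0, -0.02], [0, 0, 0], 0.02],
    [[0, 0, -0.012], [0, 0, 0], 0.02],
    [[0, 0, 0], [0, 0, 0], 0.02],
    [[0, 0, 0], [0, 0, 0], 0.02],
  ],
)

```text
clock: 30.65
position: [0.5582, -0.1942, 0.0541]
ee_rot: [2.571, 1.804, 0.0]
force: [0.6, 0.5, -1.1]
width: 0.321
```

Request:
send_rows(
  deltas=[
    [[0, 0, -0.001], [0, 0, 0], 0.02],
    [[0, 0, -0.001], [0, 0, 0], 0.02],
    [[0, 0, -0.001], [0, 0, 0], 0.02],
    [[0, 0, -0.001], [0, 0, 0], 0.02],
    [[0, 0, -0.001], [0, 0, 0], 0.02],
    [[0, 0, -0.0005], [0, 0, 0], 0.02],
    [[0, 0, 0], [0, 0, 0], 0.02],
    [[0, 0, 0], [0, 0, 0], 0.02],
    [[0, 0, 0], [0, 0, 0], 0.02],
    [[0, 0, 0], [0, 0, 0], 0.02],
  ],
)

```text
clock: 31.65
position: [0.5579, -0.1943, 0.0482]
ee_rot: [2.572, 1.804, 0.0]
force: [0.5, -0.3, -1.8]
width: 0.326
```

Request:
send_rows(
  deltas=[
    [[0, 0, -0.0005], [0, 0, 0], 0.02],
    [[0, 0, -0.0005], [0, 0, 0], 0.02],
    [[0, 0, -0.0003], [0, 0, 0], 0.02],
    [[0, 0, 0], [0, 0, 0], 0.02],
    [[0, 0, 0], [0, 0, 0], 0.02],
    [[0, 0, 0], [0, 0, 0], 0.02],
    [[0, 0, 0], [0, 0, 0], 0.02],
    [[0, 0, 0], [0, 0, 0], 0.02],
    [[0, 0, 0], [0, 0, 0], 0.02],
    [[0, 0, 0], [0, 0, 0], 0.02],
  ],
)

```text
clock: 32.65
position: [0.5578, -0.1943, 0.0469]
ee_rot: [2.572, 1.805, -0.0]
force: [-0.5, -0.4, -2.3]
width: 0.323
```

Request:
send_rows(
  deltas=[
    [[0, 0, -0.0005], [0, 0, 0], 0.02],
    [[0, 0, -0.0005], [0, 0, 0], 0.02],
    [[0, 0, 0], [0, 0, 0], 0.02],
    [[0, 0, 0], [0, 0, 0], 0.02],
    [[0, 0, 0], [0, 0, 0], 0.02],
    [[0, 0, 0], [0, 0, 0], 0.02],
    [[0, 0, 0], [0, 0, 0], 0.02],
    [[0, 0, 0], [0, 0, 0], 0.02],
    [[0, 0, 0], [0, 0, 0], 0.02],
    [[0, 0, 0], [0, 0, 0], 0.02],
  ],
)

```text
clock: 33.65
position: [0.5579, -0.1943, 0.0466]
ee_rot: [2.571, 1.804, 0.0]
force: [-3.0, 0.3, 6.3]
width: 0.322
```

Contact made with the pad (about 8 N). Opening and retreating upward.

Request:
send_rows(
  deltas=[
    [[0, 0, 0.0005], [0, 0, 0], 0.02],
    [[0, 0, 0], [0, 0, 0], 0.0918],
    [[0, 0, 0], [0, 0, 0], 0.0918],
    [[0, 0, 0], [0, 0, 0], 0.0918],
    [[0, 0, 0], [0, 0, 0], 0.0918],
    [[0, 0, 0], [0, 0, 0], 0.0918],
    [[0, 0, 0], [0, 0, 0], 0.0918],
    [[0, 0, 0], [0, 0, 0], 0.0918],
    [[0, 0, 0], [0, 0, 0], 0.0918],
    [[0, 0, 0], [0, 0, 0], 0.0918],
  ],
)

```text
clock: 34.65
position: [0.5578, -0.1943, 0.0464]
ee_rot: [2.572, 1.805, 0.0]
force: [-0.6, 0.4, -0.2]
width: 0.994
```

Request:
send_rows(
  deltas=[
    [[0, 0, 0.01], [0, 0, 0], 0.0918],
    [[0, 0, 0.02], [0, 0, 0], 0.0918],
    [[0, 0, 0.02], [0, 0, 0], 0.0918],
    [[0, 0, 0.03], [0, 0, 0], 0.0918],
    [[0, 0, 0.03], [0, 0, 0], 0.0918],
    [[0, 0, 0.03], [0, 0, 0], 0.0918],
    [[0, 0, 0.02], [0, 0, 0], 0.0918],
    [[0, 0, 0], [0, 0, 0], 0.0918],
    [[0, 0, 0], [0, 0, 0], 0.0918],
    [[0, 0, 0], [0, 0, 0], 0.0918],
  ],
)

```text
clock: 35.65
position: [0.5572, -0.1941, 0.2056]
ee_rot: [-2.571, -1.804, 0.002]
force: [0.4, -0.3, -0.5]
width: 0.996
```

Run:
```python
from h import *
o=arm.observe();print(o["position"],o["force"],o["width"])
S0=cv2.imread("pics/scene0.png")[:,:,::-1].copy();S=get_image("scene")
R=[np.array(sorted([c.tolist() for c,q in blobs(i,(105,120,40),(125,255,255),(350,175,455,215))[0]])) for i in(S0,S)]
print((R[1]-R[0]).round(1).tolist())
W=get_image("wrist");cv2.imwrite("pics/f.png",np.hstack([cv2.resize(S,(400,300)),cv2.resize(W,(400,300))])[:,:,::-1])
```

```text
[ 0.55716866 -0.19412326  0.20557425] [ 0.37655892 -0.27925213 -0.51366114] 0.9962213171456609
[[0.1, 1.5], [0.0, 1.2], [-0.2, 1.8], [0.0, 1.5], [-0.2, 1.5], [-0.2, 1.9], [-0.4, 1.6], [-0.4, 1.5]]
```

View pics/f.png

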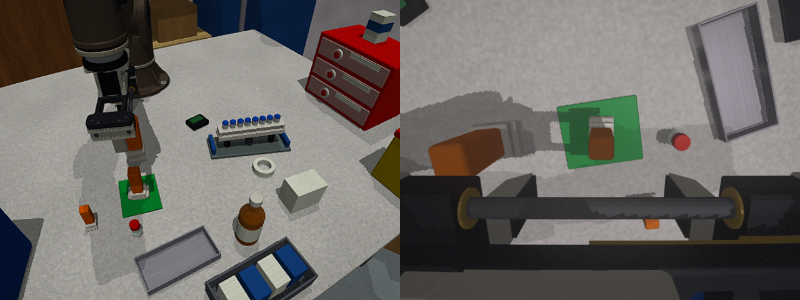

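The last picture shows the block upright in the middle of the pad (scene view about (137,185), wrist view about (600,140)). The gripper is clear of it, and the bystanders look unmoved. Handing in.

```bash
python3 -c "
from cell import job
print(job.sign_off())"
```

```text
the job is handed in; nothing more can be done
None
```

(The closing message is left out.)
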